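Bottles into their stands

TASK

Put away the three brown glass bottles that stand on the open worktop (not the one on the drawer box), each upright on the floor of the round wooden stand of its own size: largest bottle in the largest stand, middle one in the middle, the slim dropper bottle in the smallest. The lidded steel dish now in the largest stand belongs on the middle of the top of the white block. Keep all four upright throughout and leave the other things alone.

Things in the scene. Friction and masses are not known exactly. Their poses are not given: they have to be found in the camera images.
- dropper_bottle: Slim brown glass dropper bottle, the smallest bottle, loose, standing upright: round body 33 mm diameter to 62 mm high and narrowing above to a 24 mm black collar (to 77 mm), then a tapered black rubber bulb about 13 mm thick; 102 mm high in all; about 70 g. Origin at the centre of its underside, z up its axis.
- medium_bottle: Middle-sized brown glass bottle with a white screw cap, loose, upright: round body 47 mm diameter (take it as full width to 74 mm high), cap 37 mm diameter from 74 to 92 mm, the top; about 120 g; the cap does not turn. Origin at the centre of its underside, z up its axis.
- large_bottle: Largest brown glass bottle, with a black screw cap, loose, upright: round body 59 mm diameter (take it as full width to 92 mm high), cap 46 mm diameter from 93 to 114 mm, the top; about 150 g; the cap does not turn. Origin at the centre of its underside, z up its axis.
- steel_dish: Small round steel dish with a knobbed lid that stays on, loose; 37 mm diameter, straight wall to 20 mm high, domed lid and small knob above to 37 mm; about 60 g. At the start it stands in the well of the largest stand, within 15 mm of its centre. Origin at the centre of its underside, z up its axis.
- small_stand: Fixed round turned-wood stand, 12 mm high overall: a flat felt-lined floor 5 mm above the worktop inside a lip 6 mm wide that rises 7 mm above that floor. Smallest of three: well 50 mm diameter, 62 mm outside. Origin at the centre of its underside, on the worktop; z up.
- medium_stand: Fixed round turned-wood stand, 12 mm high overall: a flat felt-lined floor 5 mm above the worktop inside a lip 6 mm wide that rises 7 mm above that floor. Middle of three: well 64 mm diameter, 76 mm outside. Origin at the centre of its underside, on the worktop; z up.
- large_stand: Fixed round turned-wood stand, 12 mm high overall: a flat felt-lined floor 5 mm above the worktop inside a lip 6 mm wide that rises 7 mm above that floor. Largest of three: well 76 mm diameter, 88 mm outside. Origin at the centre of its underside, on the worktop; z up.
- white_block: Plain white block, loose, 50 x 50 mm and 46 mm high with a flat top, about 300 g. Origin at the centre of its underside; x and y along its sides, z up.
- shaker_jar: Bystander, loose: straight round jar with a red lid, 45 mm diameter, 108 mm high, not one of the bottles; leave it alone. Origin at the centre of its underside.
- cream_pot: Bystander, loose: low round white pot with a tan lid, 65 mm diameter, 29 mm high; leave it alone. Origin at the centre of its underside.
Mind the look-alikes: they are no part of the job. What is shaped like the medium_bottle but blue is not meant.

How it is judged:
By the outcome, as a careful person would: the job done as asked, in the order asked, and still so for the second after the job is handed in, with the robot touching nothing.
It also fails if it takes over 93 s, if anything falls off the work surface, if the arm or the gripper's body presses on something with over 40 N, if the wrist force passes 120 N, or if a joint passes its speed limit or range.

ROBOT

A 6-joint arm with a two-finger parallel gripper is mounted at the origin on a cart in front of the work surface, level with it; the furniture and walls round the work are solid. World frame = base frame: x ahead of the robot, y to its left, z up, the work surface at z = 0. Lengths are in mm, angles in rad, forces in N, time in s.
With the tool pointing down it reaches from about 325 to 775 mm from the base axis. Payload 5.5 kg.
Tool frame: the origin (TCP) lies at the very end of the fingers, on their centre line; the grasp point (between the pads) lies 19 mm behind it; z points along the fingers, y is the direction in which the jaws open and shut (so a half turn about z gives the same grasp; the last joint's range is limited). The gripper opens to 88 mm and grips with 3 to 60 N. Pads are 20 mm wide; open, the fingers measure 115 mm over their backs; the gripper's body (75 mm by 178 mm) begins 61 mm behind the grasp point.
Start: joints at [-0.057, 0.091, 1.231, -0, 1.82, -0.057], TCP at [600.014, -0.003, 222.631] pointing down, gripper open.
Joint ranges: [-2.87, 2.87], [-0.86, 2.18], [0.17, 2.46], [-1.51, 4.65], [0.06, 2.69], [-2.65, 2.65]. Speed limits (rad/s): [2.57, 2.57, 3.01, 3.14, 3.14, 3.14].

INTERFACE

Orientations are given as a 3x3 rotation matrix whose columns are the frame's x, y, z axes.
In Python, from plant import sense, camera, sign_off gives the robot as it stands.
- The arm moves only by the tool apply_moves, never from a script. Its argument "targets" is a list of rows, each an object of numbers: "tx", "ty", "tz": the shift along the tool's x, y, z in m; "ax", "ay", "az": the turn, a rotation vector about the tool's x, y, z in rad. A call has 1 to 20 rows; each row is the pose to reach, as a shift and turn from the pose measured when the call began, along the tool's axes at that moment; what a row does not reach only later rows make up. A row lasts 1/8 s, in which the tool goes at most 62.5 mm and 10.7 degrees, less where a joint would pass 70% of its speed; a pose out of reach is approached as far as the arm can. A call with a gripper value outside its range is refused whole. "jaw" is the opening, from 0 (shut) to 1 (fully open), set as the call begins (left out, the last holds). The fingers move at their own pace and stop on an object; the grip force is fixed at half the most. Time passes only in rows, so rows that repeat a pose let the fingers close. It gives the time, the measured TCP pose, the force and the opening at its end, in the units of the state.
- sense(): the state, without advancing time (a new reading comes with each control period).
- camera(name): name is "scene" or "side" or "wrist"; returns a dict with "frame" (420x560x3 uint8, red, green, blue), "fx", "fy", "cx", "cy" (pixels), "origin" and "orientation" of the camera in the world; the wrist camera has in their place "mount" (4x4, takes a point from camera to tool coordinates, whose origin is the TCP and whose axes are the flange's). Camera axes: x right, y up, looking along -z (the intrinsics and any distortion apply to the point x, -y, -z); pixel columns grow to the right and rows downward; lengths in mm; the calibration is good to about 2 mm. A picture is of the moment at which its call begins: read the wrist's pose just before it. There is no depth.
- sign_off(): hands the job in, once; it reports no verdict.
The state is a dict: "time": time; "joint_positions": joint angles; "qd": joint speeds; "joint_efforts": joint torques, N m; "tcp_pos": TCP position; "tcp_rot": TCP orientation; "ft_force": force on the tool from outside, world axes, zero at the start; "ft_torque": the same for the moment, N m; "opening": finger opening in mm.
Only numpy, scipy, OpenCV 4.12 (cv2) and the standard library are available. Lean on these libraries where they do the work, as an engineer would, in place of code of your own. Each camera call takes 0.05 s, during which the arm holds its last target. There are 200 camera calls.

## Working session

There is one attempt and no reset: what is moved stays moved. The work goes in short steps, Python scripts to look and compute and a tool call to move; the robot and the scene stay as the last step left them, time stands still between calls to the robot, and variables do not carry over. Pictures are saved under pics/ and viewed, about 12 in all and at most 16, crops included, and the job is handed in when it is done.

Besides the shell and the picture viewer there is one more tool, called as a command line: name --argument value ..., lists and objects as JSON in quotes. apply_moves: Moves the arm, as the interface text tells. Its arguments: {"type":"object","properties":{"targets":{"type":"array"},"jaw":{"type":"number"}},"required":["targets"]}

```bash
mkdir -p pics; ls; python3 - <<'E'
from plant import sense,camera
import cv2
s=sense();print(s)
for n in("scene","side","wrist"):
    c=camera(n);cv2.imwrite(f"pics/{n}0.png",c["frame"][:,:,::-1]);print({k:v for k,v in c.items() if k!="frame"})
E
```

```text
pics
{'time': 0.0, 'joint_positions': array([-5.67310647e-02,  9.18697443e-02,  1.23187840e+00, -4.19413522e-05,
        1.81978519e+00, -5.67204553e-02]), 'qd': array([-0.00091787,  0.00051874, -0.00050487, -0.00047836,  0.00059902,
       -0.00091749]), 'joint_efforts': array([-3.13584051e-04, -4.46447504e+01, -4.06449509e+01,  6.96761138e-02,
        2.93726998e-02, -1.50731516e-04]), 'tcp_pos': array([ 5.99707641e+02, -1.80355224e-02,  2.21504585e+02]), 'tcp_rot': array([[ 2.09726108e-05,  9.99998118e-01, -1.93986257e-03],
       [ 9.99999997e-01, -2.08379164e-05,  6.94552167e-05],
       [ 6.94146633e-05, -1.93986402e-03, -9.99998116e-01]]), 'ft_force': array([-0.68668873,  0.12012722, -0.48185064]), 'ft_torque': array([0.02152487, 0.00755828, 0.00250148]), 'opening': 87.71133099603287}
{'fx': 482.3095802782546, 'fy': 482.3095802782546, 'cx': 275.93032953719984, 'cy': 211.39386591083922, 'origin': array([  16.35504963, -438.73500048,  543.31067308]), 'orientation': array([[ 0.64209697,  0.45707922, -0.61545924],
       [-0.7666127 ,  0.37858036, -0.51863463],
       [-0.00405634,  0.80483259,  0.59348803]])}
{'fx': 436.1456203624523, 'fy': 436.1456203624523, 'cx': 275.61195924077487, 'cy': 203.89764198877688, 'origin': array([ 303.35150862, -789.86522095,  486.80185622]), 'orientation': array([[ 0.95692165,  0.12536172, -0.26188814],
       [-0.29020261,  0.44133317, -0.84912159],
       [ 0.00913258,  0.88854346,  0.45870156]])}
{'fx': 313.4043522456311, 'fy': 313.4043522456311, 'cx': 281.00249912995525, 'cy': 211.57993250871115, 'mount': array([[ 6.25196693e-04,  9.59882787e-01,  2.80400862e-01,
         7.64418135e+01],
       [ 9.99999603e-01, -7.78185373e-04,  4.34272205e-04,
         9.46844977e-01],
       [ 6.35054264e-04,  2.80400479e-01, -9.59882893e-01,
        -1.61396037e+02],
       [ 0.00000000e+00,  0.00000000e+00,  0.00000000e+00,
         1.00000000e+00]])}
```

View pics/scene0.png

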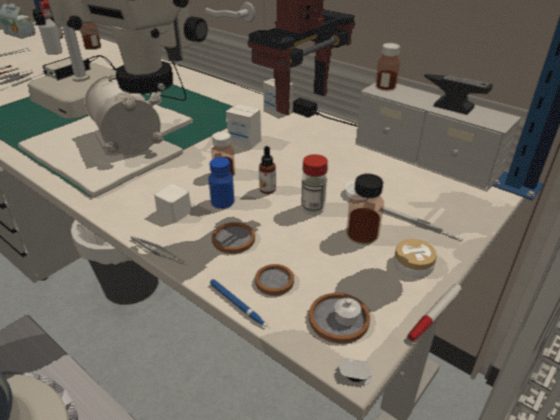

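View pics/side0.png

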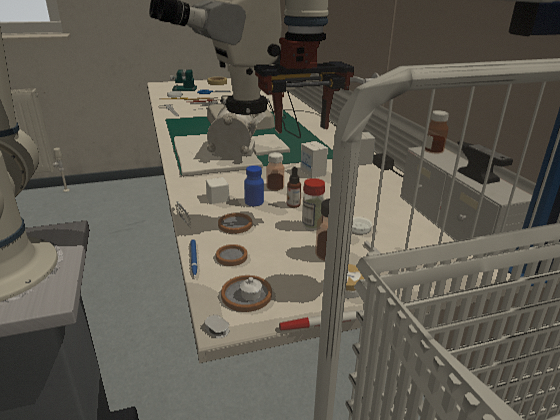

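View pics/wrist0.png

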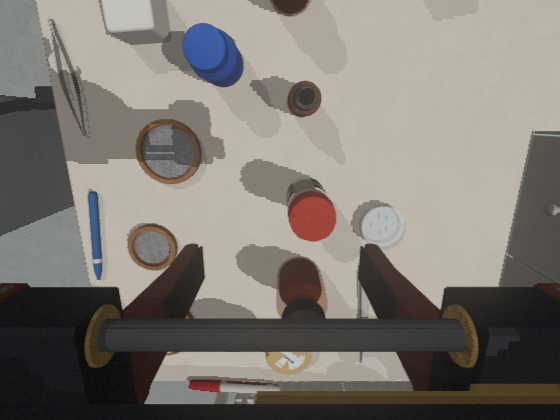

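Candidates: brown bottles in scene at (365,210) black cap = large, (222,152) behind the blue one (220,185) = medium, (268,172) = dropper. Look-alikes: the brown bottle on the drawer box (388,65), the blue bottle and the red-lidded shaker (314,183). Stands: large (340,316) with dish (347,310), medium (235,237), small (275,279). White block (172,203), with a white box at (243,122) that could be mistaken for it.

```bash
python3 - <<'E'
import cv2
a=cv2.imread("pics/scene0.png");cv2.imwrite("pics/sc_a.png",cv2.resize(a[115:355,145:445],None,fx=2.5,fy=2.5,interpolation=cv2.INTER_CUBIC))
a=cv2.imread("pics/side0.png");cv2.imwrite("pics/si_a.png",cv2.resize(a[140:340,170:380],None,fx=3,fy=3,interpolation=cv2.INTER_CUBIC))
E
```

```text
(no output)
```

View pics/sc_a.png

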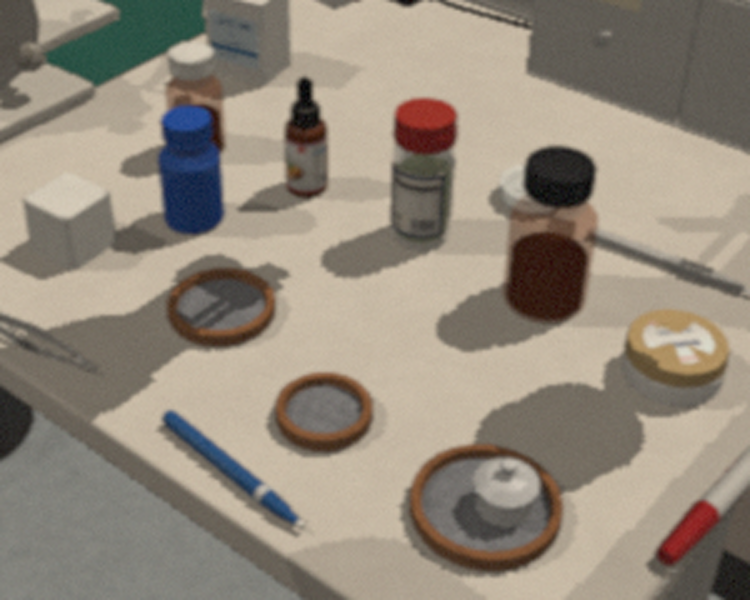

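View pics/si_a.png

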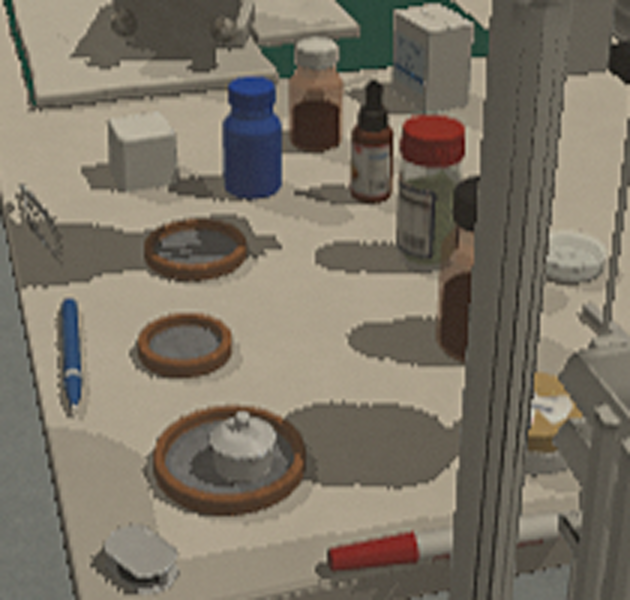

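```bash
cat > h.py <<'E'
import numpy as np
from plant import sense,camera
import cv2
def ray(c,u,v,R=None,o=None):
    d=np.array([(u-c["cx"])/c["fx"],-(v-c["cy"])/c["fy"],-1.])
    R=c["orientation"] if R is None else R; o=c["origin"] if o is None else o
    return o,R@d
def plane(c,u,v,z,R=None,o=None):
    o,d=ray(c,u,v,R,o); return (o+d*(z-o[2])/d[2])[:2].round(1)
def wcam(c,s):
    M=c["mount"];return s["tcp_rot"]@M[:3,:3], s["tcp_pos"]+s["tcp_rot"]@M[:3,3]
def proj(c,p,R=None,o=None):
    R=c["orientation"] if R is None else R; o=c["origin"] if o is None else o
    q=R.T@(np.array(p,float)-o); return np.array([c["cx"]+c["fx"]*q[0]/-q[2], c["cy"]-c["fy"]*q[1]/-q[2]])
E
python3 - <<'E'
from h import *
sc=camera("scene");si=camera("side");s=sense();w=camera("wrist");R,o=wcam(w,s)
F=dict(LS=((487,502),(229,452),12),SS=((324,409),(184,343),12),MS=((221,304),(196,245),12),dish=((507,468),(241,413),37),
LB=((560,166),None,114),MB=((191,54),(318,46),92),DB=((305,82),(374,84),101),block=((69,207),(140,127),46),shaker=((427,117),(434,130),108),pot=((676,343),None,29),blue=((188,118),(251,87),92))
for k,(a,b,z) in F.items():
    print(k,plane(sc,145+a[0]/2.5,115+a[1]/2.5,z), plane(si,170+b[0]/3,140+b[1]/3,z) if b else '')
for k,u,v,z in(("MS",168,151,12),("SS",152,247,12),("LBcap",303,312,114),("shaker",313,219,108),("DB",305,96,101),("block",127,8,46),("blue",205,46,92)):
    print(k,plane(w,u,v,z,R,o))
E
```

```text
LS [ 432.4 -206.9] [ 432.3 -207. ]
SS [430.5 -86.3] [430.2 -91.2]
MS [463.8  35.1] [464.6  31.8]
dish [ 440.8 -212.5] [ 440.  -205.9]
LB [ 622.  -127.7] 
MB [607.9 201.3] [607.  195.6]
DB [618.9  90.2] [617.9  84.3]
block [444.6 166.4] [450.4 174.6]
shaker [625.8 -17.8] [625.2 -21.4]
pot [ 608.  -233.1] 
blue [535.6 131.7] [531.  124.8]
MS [468.2  41.6]
SS [435.6 -79.4]
LBcap [ 622.4 -105.6]
shaker [630.1 -11.1]
DB [620.8  96. ]
block [455.  177.8]
blue [536.6 136.1]
```

apply_moves --targets '[{"tx": -0.05, "ty": -0.04, "tz": 0.02}, {"tx": -0.1, "ty": -0.08, "tz": 0.04}, {"tx": -0.15, "ty": -0.12, "tz": 0.06}, {"tx": -0.19, "ty": -0.15, "tz": 0.075}, {"tx": -0.209, "ty": -0.16, "tz": 0.08}, {"tx": -0.209, "ty": -0.16, "tz": 0.08}, {"tx": -0.209, "ty": -0.16, "tz": 0.08}]' --jaw 0.68

```text
invalid input
```

```bash
python3 - <<'E'
from h import *
s=sense();w=camera("wrist");R,o=wcam(w,s);print(s["time"],s["tcp_pos"],s["opening"])
f=w["frame"][:,:,::-1].copy();cv2.imwrite("pics/w1.png",f)
np.savez("w1.npz",R=R,o=o)
sc=camera("scene")
for n,u,v in(("platefront",110,190),("plateright",180,150),("scopefoot",150,150),("scopefootL",97,140),("box",228,138),("box2",255,148),("strainer",352,192),("tw",180,258),("scope top plate",190,122)):print(n,plane(sc,u,v,0))
E
```

```text
0.3 [5.99915690e+02 3.24647733e-03 2.22268850e+02] 87.94699359951744
platefront [421.4 341.6]
plateright [621.4 358.4]
scopefoot [577.4 411.7]
scopefootL [527.6 548.4]
box [733.5 314.5]
box2 [738.1 231.8]
strainer [727.3 -39.4]
tw [375.8  75.5]
scope top plate [733.8 449.7]
```

View pics/w1.png

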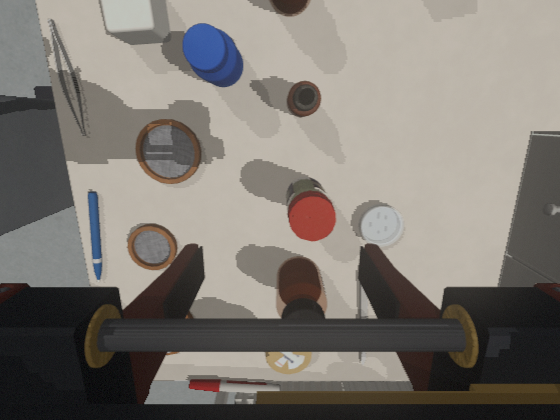

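The call was rejected as invalid, so the arm hasn't moved. I'll resend with all six fields filled in.

apply_moves --targets '[{"tx": -0.05, "ty": -0.04, "tz": 0.02, "ax": 0, "ay": 0, "az": 0}, {"tx": -0.1, "ty": -0.08, "tz": 0.04, "ax": 0, "ay": 0, "az": 0}, {"tx": -0.15, "ty": -0.12, "tz": 0.06, "ax": 0, "ay": 0, "az": 0}, {"tx": -0.19, "ty": -0.15, "tz": 0.075, "ax": 0, "ay": 0, "az": 0}, {"tx": -0.209, "ty": -0.16, "tz": 0.08, "ax": 0, "ay": 0, "az": 0}, {"tx": -0.209, "ty": -0.16, "tz": 0.08, "ax": 0, "ay": 0, "az": 0}, {"tx": -0.209, "ty": -0.16, "tz": 0.08, "ax": 0, "ay": 0, "az": 0}]' --jaw 0.68

```text
time: 1.27
tcp_pos: [440.5, -208.5, 143.0]
tcp_rot: [[-0.0, 1.0, 0.001], [1.0, 0.0, 0.0], [0.0, 0.001, -1.0]]
ft_force: [0.6, 0.3, -0.4]
opening: 59.9
```

```bash
python3 - <<'E'
from h import *
s=sense();w=camera("wrist");R,o=wcam(w,s);print(s["tcp_pos"])
cv2.imwrite("pics/w2.png",w["frame"][:,:,::-1])
print(proj(w,s["tcp_pos"]+s["tcp_rot"]@[0,0,100],R,o))
for n,p in(("LS",(432.4,-207,12)),("dish",(440.5,-209,37)),("SS",(430.3,-88.5,12))):print(n,proj(w,p,R,o))
E
```

```text
[ 440.47320895 -208.54448239  143.00427373]
[280.05094154 211.67168578]
LS [271.69052164 201.10411042]
dish [280.02837815 210.28310526]
SS [268.1971365   67.01285166]
```

View pics/w2.png

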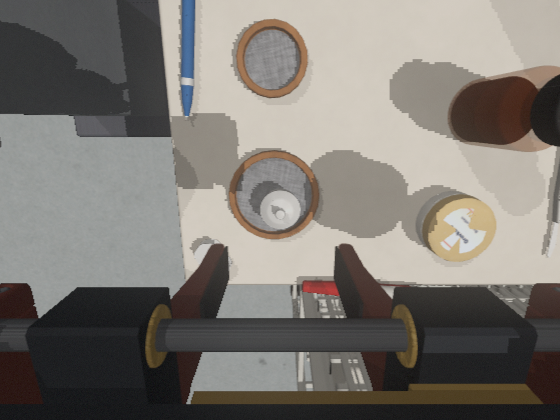

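```bash
python3 - <<'E'
from h import *
s=sense();w=camera("wrist");R,o=wcam(w,s)
for x in(-10,0,10):
  for y in(-30,30): print(x,y,proj(w,s["tcp_pos"]+s["tcp_rot"]@[x,y,0],R,o))
sc=camera("scene");si=camera("side")
for c in(sc,si): print(proj(c,s["tcp_pos"]), [proj(c,s["tcp_pos"]+s["tcp_rot"]@[0,y,0]) for y in(-30,30)])
a=cv2.resize(sc["frame"][200:340,250:410],None,fx=2.4,fy=2.4,interpolation=2);b=cv2.resize(si["frame"][180:320,170:330],None,fx=2.4,fy=2.4,interpolation=2)
c=cv2.resize(w["frame"][140:270,180:360],None,fx=3,fy=3,interpolation=2)
h=np.hstack([a,b]);c=cv2.copyMakeBorder(c[:,:h.shape[1]],0,0,0,max(0,h.shape[1]-c.shape[1]),0)
out=np.vstack([h,c])[:,:,::-1];print(out.shape,a.shape);cv2.imwrite("pics/m2.png",cv2.resize(out,None,fx=.8,fy=.8) if out.shape[0]>800 else out)
E
```

```text
-10 -30 [226.95914425 277.51523895]
-10 30 [331.91826255 277.60631402]
0 -30 [226.11100838 261.50633683]
0 30 [332.73895519 261.59649619]
10 -30 [225.23546841 244.98017134]
10 30 [333.58616919 245.06930781]
[351.95870991 243.34703162] [array([338.8263483 , 255.38062747]), array([364.32923611, 232.01152951])]
[249.92199394 223.9209496 ] [array([231.20501278, 226.58642518]), array([268.2151489 , 221.31583089])]
(726, 768, 3) (336, 384, 3)
```

View pics/m2.png

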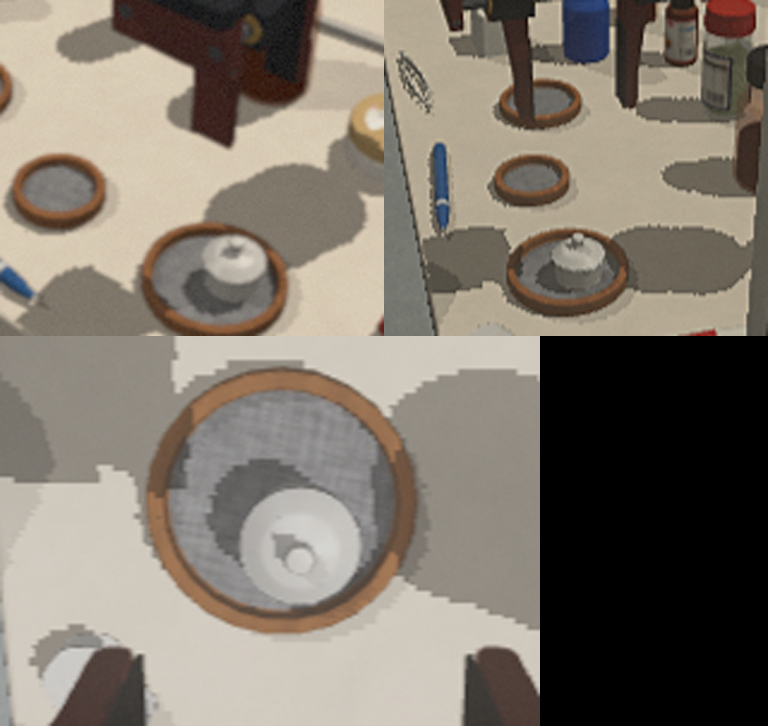

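```bash
python3 - <<'E'
from h import *
s=sense();w=camera("wrist");R,o=wcam(w,s)
for n,u,v,z in(("LS",273.8,194.8,12),("dish",280.2,210.7,25),("knob",279.3,214,41),("SS",272,58,12),("LBcap",557,110,114),("pot",460,228,29)):print(n,plane(w,u,v,z,R,o))
E
```

```text
LS [ 434.6 -200.5]
dish [ 440.8 -212.5]
knob [ 440.  -210.9]
SS [433.6 -81.2]
LBcap [ 600.8 -125.9]
pot [ 607.9 -227.7]
```

apply_moves --targets '[{"tx": -0.003, "ty": 0, "tz": 0.04, "ax": 0, "ay": 0, "az": 0}, {"tx": -0.003, "ty": 0, "tz": 0.085, "ax": 0, "ay": 0, "az": 0}, {"tx": -0.003, "ty": 0, "tz": 0.115, "ax": 0, "ay": 0, "az": 0}, {"tx": -0.003, "ty": 0, "tz": 0.127, "ax": 0, "ay": 0, "az": 0}, {"tx": -0.003, "ty": 0, "tz": 0.128, "ax": 0, "ay": 0, "az": 0}, {"tx": -0.003, "ty": 0, "tz": 0.128, "ax": 0, "ay": 0, "az": 0}]' --jaw 0.68

```text
time: 2.28
tcp_pos: [441.5, -211.7, 16.4]
tcp_rot: [[-0.002, 1.0, 0.002], [1.0, 0.002, -0.001], [-0.001, 0.002, -1.0]]
ft_force: [0.1, 0.5, -0.7]
opening: 59.7
```

apply_moves --targets '[{"tx": 0, "ty": 0, "tz": 0, "ax": 0, "ay": 0, "az": 0}, {"tx": 0, "ty": 0, "tz": 0, "ax": 0, "ay": 0, "az": 0}, {"tx": 0, "ty": 0, "tz": 0, "ax": 0, "ay": 0, "az": 0}, {"tx": 0, "ty": 0, "tz": 0, "ax": 0, "ay": 0, "az": 0}, {"tx": 0, "ty": 0, "tz": 0, "ax": 0, "ay": 0, "az": 0}, {"tx": 0, "ty": 0, "tz": 0, "ax": 0, "ay": 0, "az": 0}]' --jaw 0

```text
time: 3.02
tcp_pos: [441.7, -211.9, 17.0]
tcp_rot: [[-0.002, 1.0, 0.003], [1.0, 0.002, -0.002], [-0.002, 0.003, -1.0]]
ft_force: [-1.5, 0.0, 5.8]
opening: 35.5
```

apply_moves --targets '[{"tx": 0, "ty": 0, "tz": -0.03, "ax": 0, "ay": 0, "az": 0}, {"tx": 0, "ty": 0, "tz": -0.07, "ax": 0, "ay": 0, "az": 0}, {"tx": 0.02, "ty": 0, "tz": -0.105, "ax": 0, "ay": 0, "az": 0}, {"tx": 0.06, "ty": 0, "tz": -0.13, "ax": 0, "ay": 0, "az": 0}, {"tx": 0.11, "ty": 0.001, "tz": -0.13, "ax": 0, "ay": 0, "az": 0}, {"tx": 0.16, "ty": 0.002, "tz": -0.13, "ax": 0, "ay": 0, "az": 0}, {"tx": 0.21, "ty": 0.003, "tz": -0.13, "ax": 0, "ay": 0, "az": 0}, {"tx": 0.26, "ty": 0.004, "tz": -0.13, "ax": 0, "ay": 0, "az": 0}, {"tx": 0.31, "ty": 0.006, "tz": -0.13, "ax": 0, "ay": 0, "az": 0}, {"tx": 0.35, "ty": 0.006, "tz": -0.13, "ax": 0, "ay": 0, "az": 0}, {"tx": 0.375, "ty": 0.006, "tz": -0.13, "ax": 0, "ay": 0, "az": 0}, {"tx": 0.384, "ty": 0.006, "tz": -0.13, "ax": 0, "ay": 0, "az": 0}, {"tx": 0.384, "ty": 0.006, "tz": -0.13, "ax": 0, "ay": 0, "az": 0}, {"tx": 0.384, "ty": 0.006, "tz": -0.13, "ax": 0, "ay": 0, "az": 0}]' --jaw 0

```text
time: 4.78
tcp_pos: [446.8, 171.4, 146.2]
tcp_rot: [[-0.001, 1.0, 0.003], [1.0, 0.001, -0.002], [-0.002, 0.003, -1.0]]
ft_force: [-0.4, -0.3, -1.4]
opening: 35.3
```

```bash
python3 - <<'E'
from h import *
s=sense();w=camera("wrist");R,o=wcam(w,s);print(s["time"],s["tcp_pos"],s["tcp_rot"].round(3),s["opening"])
cv2.imwrite("pics/w3.png",w["frame"][:,:,::-1])
for x,y in((10,0),(0,0)): print(proj(w,s["tcp_pos"]+s["tcp_rot"]@[x,y,0],R,o))
E
```

```text
4.775 [446.80253028 171.41752567 146.22929859] [[-0.001  1.     0.003]
 [ 1.     0.001 -0.002]
 [-0.002  0.003 -1.   ]] 35.31042332399835
[279.40834079 245.03040016]
[279.42260818 261.55725912]
```

View pics/w3.png

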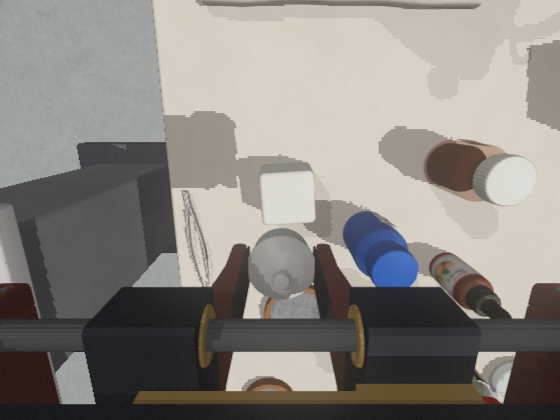

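```bash
python3 - <<'E'
from h import *
s=sense();w=camera("wrist");R,o=wcam(w,s);f=w["frame"]
hs=cv2.cvtColor(f,cv2.COLOR_RGB2HSV)
m=((hs[...,2]>195)&(hs[...,1]<25)).astype(np.uint8)
n,l,st,ce=cv2.connectedComponentsWithStats(m)
for i in range(1,n):
    if st[i,4]>300: print(st[i],ce[i])
i=l[196,288]
if i:
    pts=np.argwhere(l==i)[:,::-1].astype(np.float32);print(cv2.boxPoints(cv2.minAreaRect(pts)))
    c=ce[i];b=plane(w,c[0],c[1],46,R,o);print("block",b)
    g=cv2.approxPolyDP(cv2.convexHull(pts.astype(np.int32)),6,True)[:,0];print([(tuple(p),plane(w,*p,46,R,o)) for p in g])
print("guess",plane(w,288,196,46,R,o))
z=s["tcp_pos"][2]
print("dish",plane(w,282,264.5,z+8,R,o),"MB",plane(w,504,180,92,R,o),"DB bulb",plane(w,497,312,100,R,o))
E
```

```text
[  153     0   407   318 79505] [370.55464436 125.21295516]
[190 216  18  70 326] [197.33742331 250.71472393]
[244 283  19  35 397] [252.39798489 303.22418136]
[ 227  352  109   39 3261] [281.93284269 369.55811101]
[476 352  39  21 303] [488.66006601 357.89438944]
[[153.        0.     ]
 [558.99994   0.     ]
 [558.99994 316.99994]
 [153.      316.99994]]
block [520.  243.7]
[((np.int32(559), np.int32(282)), array([707.6, 102.7])), ((np.int32(523), np.int32(317)), array([682.2,  64.9])), ((np.int32(182), np.int32(285)), array([355.6,  99.7])), ((np.int32(153), np.int32(0)), array([355. , 331.1])), ((np.int32(559), np.int32(0)), array([649.9, 331.6]))]
guess [453.9 185.1]
dish [448.3 173.5] MB [603.3 207.7] DB bulb [612.8 107.2]
```

```bash
python3 - <<'E'
import cv2,numpy as np
a=cv2.imread("pics/w3.png");b=cv2.resize(a[145:310,230:340],None,fx=3.6,fy=3.6,interpolation=2)
from plant import camera
c=camera("scene")["frame"][:,:,::-1];d=cv2.resize(c[120:285,140:250],None,fx=3.6,fy=3.6,interpolation=2)
cv2.imwrite("pics/c3.png",np.hstack([b,d]));print(b.shape)
E
```

```text
(594, 396, 3)
```

View pics/c3.png

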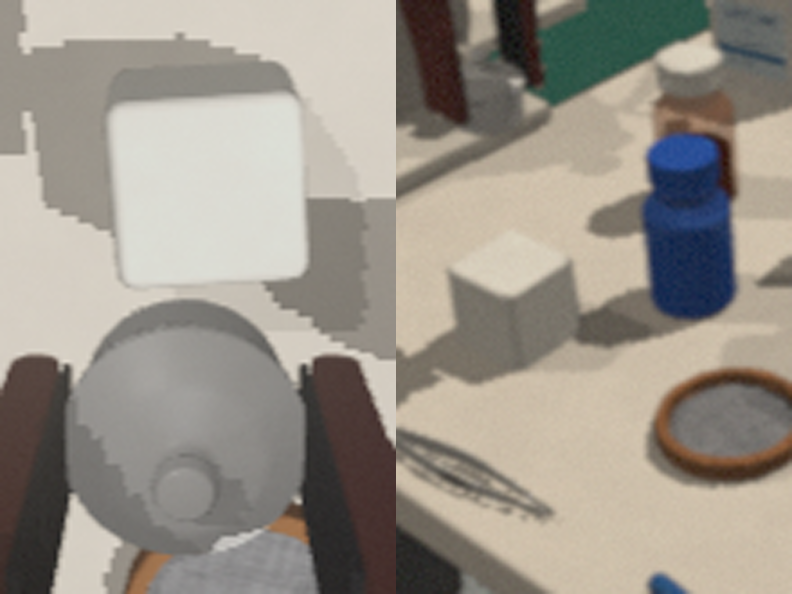

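```bash
python3 - <<'E'
from h import *
s=sense();w=camera("wrist");R,o=wcam(w,s);sc=camera("scene");z=s["tcp_pos"][2]
print(s["tcp_pos"])
print("block w",plane(w,288.2,197.5,46,R,o),"sc",plane(sc,172.1,193.9,46))
C=[plane(w,230+x/3.6,145+y/3.6,46,R,o) for x,y in((108,103),(300,90),(308,275),(122,287))];print(C)
print("dish",plane(w,281.7,267.2,z+8,R,o),"knob",plane(w,281.1,280.3,z+24.5,R,o))
print("dish bottom top-edge proj if centred", proj(w,[s["tcp_pos"][0],s["tcp_pos"][1]+18.5,z-12],R,o),"seen",145+299/3.6)
E
```

```text
[446.84095641 171.51011831 146.41437996]
block w [454.1 183.9] sc [452.2 176.8]
[array([430.3, 204.5]), array([475. , 207.6]), array([478.3, 162.3]), array([432.9, 159.2])]
dish [448.1 172. ] knob [447.7 173.2]
dish bottom top-edge proj if centred [279.46105303 223.57003156] seen 228.05555555555554
```

```bash
python3 - <<'E'
from h import *
sc=camera("scene")
print(plane(sc,165.3,151.1,134), proj(sc,[448,172,134]), proj(sc,[448,153.5,134]),proj(sc,[448-14,172-13,134]))
c=sc["frame"][:,:,::-1];cv2.imwrite("pics/c4.png",cv2.resize(c[105:195,120:240],None,fx=6,fy=6,interpolation=2))
E
```

```text
[453.4 178.5] [165.26018233 153.4920898 ] [172.3438904  156.95205986] [163.74318862 159.13521497]
```

View pics/c4.png

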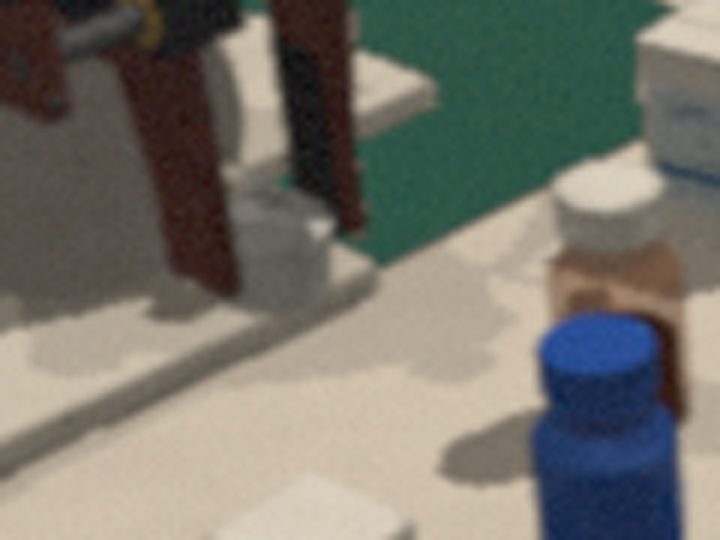

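apply_moves --targets '[{"tx": 0.009, "ty": 0.005, "tz": 0.03, "ax": 0, "ay": 0, "az": 0}, {"tx": 0.009, "ty": 0.005, "tz": 0.06, "ax": 0, "ay": 0, "az": 0}, {"tx": 0.009, "ty": 0.005, "tz": 0.076, "ax": 0, "ay": 0, "az": 0}, {"tx": 0.009, "ty": 0.005, "tz": 0.077, "ax": 0, "ay": 0, "az": 0}, {"tx": 0.009, "ty": 0.005, "tz": 0.077, "ax": 0, "ay": 0, "az": 0}]' --jaw 0

```text
time: 5.7
tcp_pos: [452.6, 180.8, 70.7]
tcp_rot: [[-0.001, 1.0, 0.005], [1.0, 0.001, -0.001], [-0.001, 0.005, -1.0]]
ft_force: [-0.3, 0.3, -0.4]
opening: 35.0
```

```bash
python3 - <<'E'
from h import *
s=sense();w=camera("wrist");R,o=wcam(w,s);print(s["tcp_pos"])
f=w["frame"];sc=camera("scene")["frame"];si=camera("side")["frame"]
a=cv2.resize(f[130:300,220:350],None,fx=3,fy=3,interpolation=2)
b=cv2.resize(sc[150:235,140:210],None,fx=6,fy=6,interpolation=2)
d=cv2.resize(si[140:225,195:260],None,fx=6,fy=6,interpolation=2)[:,:]
out=np.hstack([cv2.resize(x,None,fx=510/x.shape[0]*.63,fy=510/x.shape[0]*.63) if 0 else x for x in(a,b)])
print(out.shape);cv2.imwrite("pics/c5.png",out[:,:,::-1][:, :800]);cv2.imwrite("pics/c5s.png",d[:,:,::-1])
E
```

```text
[452.63045399 180.84393288  70.66971192]
(510, 810, 3)
```

View pics/c5.png

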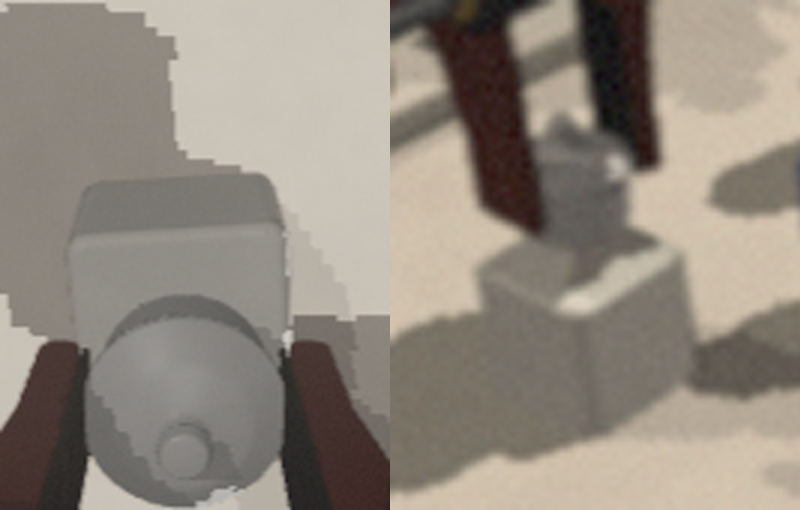

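```bash
python3 - <<'E'
from h import *
s=sense();w=camera("wrist");R,o=wcam(w,s);sc=camera("scene")
for x,y in((68,245),(287,232),(177,236),(288,335)): print((x,y),plane(w,220+x/3,130+y/3,46,R,o))
z=s["tcp_pos"][2]
print("dish lid",plane(w,220+185/3,130+410/3,z+8,R,o),"knob",plane(w,220+184/3,130+452/3,z+24.5,R,o))
# scene: predicted block outlines
for n,p in(("front corner",(484,247)),):pass
f=lambda x,y:(140+(x-390)/6,150+y/6)
for n,q in(("blk left",(480,268)),("blk front",(590,313)),("blk right",(683,255)),("right mid edge",(636,284))): print(n,plane(sc,*f(*q),46))
print("dish bottom in scene as seen at (585,225?)",[ (zz,plane(sc,*f(585,225),zz)) for zz in(58,62)])
E
```

```text
(68, 245) [430.  202.9]
(287, 232) [475.1 205.7]
(177, 236) [452.5 204.8]
(288, 335) [476. 183.]
dish lid [453.9 181.7] knob [453.7 182.4]
blk left [430.7 199. ]
blk front [436.5 154.8]
blk right [474.8 156.6]
right mid edge [455.3 155.8]
dish bottom in scene as seen at (585,225?) [(58, array([455.7, 177.4])), (62, array([452.1, 172.4]))]
```

View pics/c5s.png

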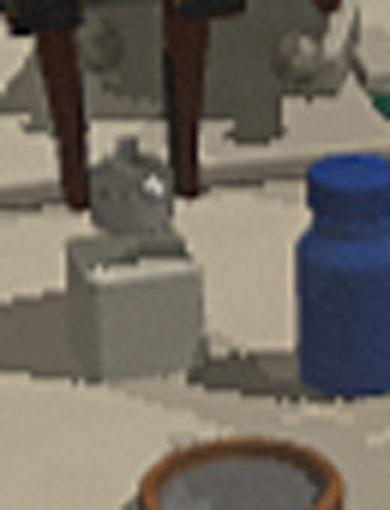

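apply_moves --targets '[{"tx": 0.001, "ty": 0, "tz": 0.006, "ax": 0, "ay": 0, "az": 0}, {"tx": 0.001, "ty": 0, "tz": 0.01, "ax": 0, "ay": 0, "az": 0}, {"tx": 0.001, "ty": 0, "tz": 0.0115, "ax": 0, "ay": 0, "az": 0}, {"tx": 0.001, "ty": 0, "tz": 0.0115, "ax": 0, "ay": 0, "az": 0}, {"tx": 0.001, "ty": 0, "tz": 0.0115, "ax": 0, "ay": 0, "az": 0}]' --jaw 0

```text
time: 6.58
tcp_pos: [452.6, 181.9, 59.0]
tcp_rot: [[-0.001, 1.0, 0.005], [1.0, 0.001, -0.001], [-0.001, 0.005, -1.0]]
ft_force: [0.9, -1.2, -0.5]
opening: 35.3
```

apply_moves --targets '[{"tx": 0, "ty": 0, "tz": 0.001, "ax": 0, "ay": 0, "az": 0}, {"tx": 0, "ty": 0, "tz": 0.002, "ax": 0, "ay": 0, "az": 0}, {"tx": 0, "ty": 0, "tz": 0.003, "ax": 0, "ay": 0, "az": 0}]' --jaw 0

```text
time: 6.95
tcp_pos: [452.9, 182.0, 57.9]
tcp_rot: [[-0.001, 1.0, 0.006], [1.0, 0.001, -0.001], [-0.001, 0.006, -1.0]]
ft_force: [-6.2, -1.9, 12.4]
opening: 35.1
```

apply_moves --targets '[{"tx": 0, "ty": 0, "tz": 0, "ax": 0, "ay": 0, "az": 0}, {"tx": 0, "ty": 0, "tz": 0, "ax": 0, "ay": 0, "az": 0}, {"tx": 0, "ty": 0, "tz": 0, "ax": 0, "ay": 0, "az": 0}, {"tx": 0, "ty": 0, "tz": 0, "ax": 0, "ay": 0, "az": 0}, {"tx": 0, "ty": 0, "tz": -0.02, "ax": 0, "ay": 0, "az": 0}, {"tx": 0, "ty": 0, "tz": -0.06, "ax": 0, "ay": 0, "az": 0}, {"tx": 0, "ty": 0, "tz": -0.09, "ax": 0, "ay": 0, "az": 0}, {"tx": 0, "ty": 0, "tz": -0.1, "ax": 0, "ay": 0, "az": 0}, {"tx": 0, "ty": 0, "tz": -0.1, "ax": 0, "ay": 0, "az": 0}]' --jaw 0.6

```text
time: 8.07
tcp_pos: [452.6, 182.2, 158.7]
tcp_rot: [[-0.001, 1.0, 0.007], [1.0, 0.001, -0.0], [-0.0, 0.007, -1.0]]
ft_force: [-1.0, 1.4, -0.3]
opening: 52.4
```

```bash
python3 - <<'E'
from h import *
s=sense();w=camera("wrist");R,o=wcam(w,s);print(s["tcp_pos"])
cv2.imwrite("pics/w6.png",w["frame"][:,:,::-1])
np.savez("w6.npz",R=R,o=o)
for n,p in(("blk",(454,183,46)),("dish",(453.9,182,66))): print(n,proj(w,p,R,o))
E
```

```text
[452.61073221 182.15880798 158.7361646 ]
blk [280.75438874 206.79177104]
dish [280.76979388 214.21596699]
```

View pics/w6.png

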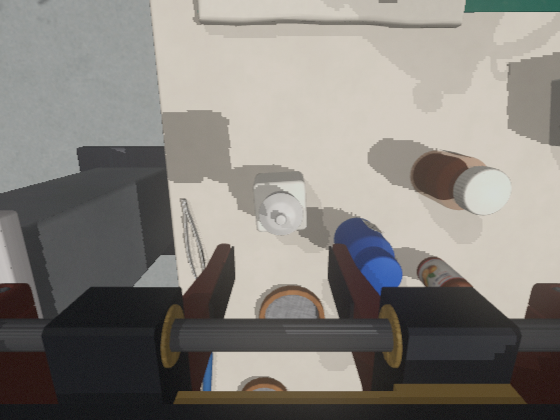

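apply_moves --targets '[{"tx": -0.02, "ty": 0.011, "tz": -0.02, "ax": 0, "ay": 0, "az": 0}, {"tx": -0.06, "ty": 0.033, "tz": -0.04, "ax": 0, "ay": 0, "az": 0}, {"tx": -0.11, "ty": 0.06, "tz": -0.055, "ax": 0, "ay": 0, "az": 0}, {"tx": -0.16, "ty": 0.089, "tz": -0.055, "ax": 0, "ay": 0, "az": 0}, {"tx": -0.21, "ty": 0.117, "tz": -0.055, "ax": 0, "ay": 0, "az": 0}, {"tx": -0.26, "ty": 0.145, "tz": -0.055, "ax": 0, "ay": 0, "az": 0}, {"tx": -0.295, "ty": 0.163, "tz": -0.055, "ax": 0, "ay": 0, "az": 0}, {"tx": -0.306, "ty": 0.17, "tz": -0.055, "ax": 0, "ay": 0, "az": 0}, {"tx": -0.306, "ty": 0.17, "tz": -0.055, "ax": 0, "ay": 0, "az": 0}, {"tx": -0.306, "ty": 0.17, "tz": -0.055, "ax": 0, "ay": 0, "az": 0}]' --jaw 0.97

```text
time: 9.38
tcp_pos: [621.8, -122.3, 213.6]
tcp_rot: [[-0.002, 1.0, 0.005], [1.0, 0.002, -0.001], [-0.001, 0.005, -1.0]]
ft_force: [-0.3, 0.2, 0.5]
opening: 85.1
```

```bash
cat >> h.py <<'E'
def blobs(f,lo,hi,box,amin=150):
    hs=cv2.cvtColor(f,cv2.COLOR_RGB2HSV);m=cv2.inRange(hs,lo,hi);x0,x1,y0,y1=box
    k=np.zeros_like(m);k[y0:y1,x0:x1]=m[y0:y1,x0:x1];m=cv2.morphologyEx(k,cv2.MORPH_OPEN,np.ones((3,3),np.uint8))
    out=[]
    for c in cv2.findContours(m,cv2.RETR_EXTERNAL,cv2.CHAIN_APPROX_NONE)[0]:
        if cv2.contourArea(c)>amin:
            (a,b),r=cv2.minEnclosingCircle(c);out.append((cv2.contourArea(c),round(a,1),round(b,1),round(r,1),cv2.boundingRect(c)))
    return sorted(out)[::-1]
E
python3 - <<'E'
from h import *
s=sense();w=camera("wrist");R,o=wcam(w,s);print(s["tcp_pos"])
f=w["frame"];cv2.imwrite("pics/w7.png",f[:,:,::-1])
e=proj(w,(622,-124,114),R,o);print("expect cap",e)
print("cap",[(b,plane(w,b[1],b[2],114,R,o)) for b in blobs(f,(0,0,0),(179,255,50),(215,345,120,290))])
hs=cv2.cvtColor(f,cv2.COLOR_RGB2HSV)
for v in range(130,290,10): print(v,[tuple(int(q) for q in hs[v,u]) for u in range(230,340,12)])
E
```

```text
[ 621.78639439 -122.34726028  213.56070455]
expect cap [279.75343243 213.58313593]
cap []
130 [(17, 24, 192), (18, 23, 191), (19, 25, 191), (19, 25, 190), (19, 23, 188), (17, 25, 183), (20, 26, 175), (18, 24, 177), (18, 26, 175), (18, 22, 174)]
140 [(17, 24, 191), (17, 25, 192), (18, 24, 190), (19, 25, 190), (18, 23, 189), (20, 24, 190), (18, 25, 175), (18, 25, 176), (18, 24, 177), (18, 24, 177)]
150 [(19, 30, 138), (18, 24, 190), (19, 23, 189), (18, 24, 190), (18, 24, 190), (18, 24, 190), (18, 24, 191), (16, 24, 177), (18, 25, 175), (18, 26, 178)]
160 [(19, 27, 130), (19, 27, 130), (19, 27, 131), (19, 31, 131), (18, 24, 190), (18, 24, 191), (19, 23, 191), (19, 23, 174), (19, 25, 176), (19, 23, 174)]
170 [(19, 27, 130), (20, 30, 129), (19, 28, 129), (12, 67, 111), (10, 85, 69), (9, 79, 68), (18, 24, 193), (19, 25, 193), (18, 26, 175), (18, 25, 175)]
180 [(18, 29, 131), (17, 31, 131), (15, 28, 129), (8, 111, 78), (7, 110, 81), (8, 112, 82), (12, 66, 119), (18, 24, 190), (18, 23, 191), (17, 25, 193)]
190 [(18, 29, 132), (18, 29, 132), (17, 42, 122), (14, 59, 56), (17, 31, 57), (21, 34,
[... 742 characters left out ...]
, 188), (18, 24, 190), (18, 27, 173), (18, 25, 173), (17, 26, 175), (17, 26, 176)]
250 [(18, 30, 129), (19, 31, 132), (16, 27, 121), (19, 75, 105), (18, 46, 111), (18, 24, 189), (19, 26, 189), (18, 25, 173), (19, 24, 177), (17, 26, 175)]
260 [(18, 29, 130), (18, 29, 131), (20, 92, 175), (20, 89, 175), (19, 88, 177), (18, 92, 114), (18, 24, 188), (18, 24, 190), (18, 26, 175), (18, 23, 190)]
270 [(19, 27, 130), (19, 28, 129), (19, 72, 178), (39, 9, 196), (20, 92, 175), (19, 85, 176), (18, 26, 175), (17, 26, 189), (18, 24, 189), (17, 24, 188)]
280 [(18, 24, 188), (18, 23, 190), (20, 88, 173), (120, 5, 157), (39, 9, 197), (19, 89, 174), (18, 26, 174), (20, 24, 189), (18, 24, 189), (17, 26, 189)]
```

```bash
python3 - <<'E'
from h import *
s=sense();w=camera("wrist");R,o=wcam(w,s);f=w["frame"]
print("cap",[(b,plane(w,b[1],b[2],114,R,o)) for b in blobs(f,(0,0,0),(179,65,85),(225,335,150,248))])
print("body+cap",[b for b in blobs(f,(0,0,0),(179,255,115),(225,335,150,248))])
for x,y in((0,10),(0,-10)):pass
print(plane(w,280,167,92,R,o), proj(w,(622,-122+29.5,92),R,o))
E
```

```text
cap [((2085.0, 281.0, 211.3, 26.8, (256, 185, 51, 54)), array([ 623.2, -122. ]))]
body+cap [(3064.5, 280.0, 201.5, 36.8, (253, 165, 55, 74))]
[622.3 -86.7] [279.69825289 173.40516782]
```

apply_moves --targets '[{"tx": 0, "ty": 0.001, "tz": 0.03, "ax": 0, "ay": 0, "az": 0}, {"tx": 0, "ty": 0.001, "tz": 0.075, "ax": 0, "ay": 0, "az": 0}, {"tx": 0, "ty": 0.001, "tz": 0.12, "ax": 0, "ay": 0, "az": 0}, {"tx": 0, "ty": 0.001, "tz": 0.155, "ax": 0, "ay": 0, "az": 0}, {"tx": 0, "ty": 0.001, "tz": 0.168, "ax": 0, "ay": 0, "az": 0}, {"tx": 0, "ty": 0.001, "tz": 0.17, "ax": 0, "ay": 0, "az": 0}, {"tx": 0, "ty": 0.001, "tz": 0.17, "ax": 0, "ay": 0, "az": 0}]' --jaw 0.97

```text
time: 10.35
tcp_pos: [624.9, -122.5, 46.3]
tcp_rot: [[-0.003, 1.0, 0.009], [1.0, 0.003, -0.002], [-0.002, 0.009, -1.0]]
ft_force: [0.7, 0.1, 0.6]
opening: 85.1
```

apply_moves --targets '[{"tx": 0, "ty": 0, "tz": 0, "ax": 0, "ay": 0, "az": 0}, {"tx": 0, "ty": 0, "tz": 0, "ax": 0, "ay": 0, "az": 0}, {"tx": 0, "ty": 0, "tz": 0, "ax": 0, "ay": 0, "az": 0}, {"tx": 0, "ty": 0, "tz": 0, "ax": 0, "ay": 0, "az": 0}, {"tx": 0, "ty": 0, "tz": 0, "ax": 0, "ay": 0, "az": 0}, {"tx": 0, "ty": 0, "tz": 0, "ax": 0, "ay": 0, "az": 0}]' --jaw 0

```text
time: 11.1
tcp_pos: [624.7, -122.7, 46.9]
tcp_rot: [[-0.003, 1.0, 0.009], [1.0, 0.003, -0.002], [-0.002, 0.009, -1.0]]
ft_force: [-2.0, -0.0, 6.1]
opening: 58.2
```

apply_moves --targets '[{"tx": 0, "ty": 0, "tz": -0.02, "ax": 0, "ay": 0, "az": 0}, {"tx": 0, "ty": 0, "tz": -0.05, "ax": 0, "ay": 0, "az": 0}, {"tx": 0, "ty": 0, "tz": -0.07, "ax": 0, "ay": 0, "az": 0}, {"tx": -0.008, "ty": -0.02, "tz": -0.07, "ax": 0, "ay": 0, "az": 0}, {"tx": -0.025, "ty": -0.06, "tz": -0.07, "ax": 0, "ay": 0, "az": 0}, {"tx": -0.043, "ty": -0.105, "tz": -0.07, "ax": 0, "ay": 0, "az": 0}, {"tx": -0.062, "ty": -0.15, "tz": -0.07, "ax": 0, "ay": 0, "az": 0}, {"tx": -0.074, "ty": -0.18, "tz": -0.07, "ax": 0, "ay": 0, "az": 0}, {"tx": -0.079, "ty": -0.191, "tz": -0.07, "ax": 0, "ay": 0, "az": 0}, {"tx": -0.079, "ty": -0.191, "tz": -0.07, "ax": 0, "ay": 0, "az": 0}, {"tx": -0.079, "ty": -0.191, "tz": -0.07, "ax": 0, "ay": 0, "az": 0}]' --jaw 0

```text
time: 12.48
tcp_pos: [434.3, -201.7, 115.6]
tcp_rot: [[-0.003, 1.0, 0.009], [1.0, 0.003, -0.002], [-0.002, 0.009, -1.0]]
ft_force: [0.5, -0.4, -0.6]
opening: 58.5
```

```bash
python3 - <<'E'
from h import *
s=sense();w=camera("wrist");R,o=wcam(w,s);print(s["tcp_pos"],s["tcp_rot"][:,2])
f=w["frame"];sc=camera("scene");si=camera("side")
a=cv2.resize(f[100:300,200:370],None,fx=2,fy=2,interpolation=2)
b=cv2.resize(sc["frame"][215:345,280:400],None,fx=3.0769,fy=3.0769,interpolation=2)
out=np.hstack([a,b]);out=out[:,:800];print(a.shape,b.shape)
cv2.imwrite("pics/c8.png",cv2.cvtColor(out,cv2.COLOR_RGB2BGR));cv2.imwrite("pics/side8.png",si["frame"][:,:,::-1])
hs=cv2.cvtColor(f,cv2.COLOR_RGB2HSV)
m=cv2.inRange(hs,(3,90,60),(18,255,200));p=np.argwhere(m[100:300,215:350]>0)
print("brown px",len(p), blobs(f,(3,90,80),(18,255,220),(200,370,100,300),20)[:6])
for y in (-38,-44): print(y,proj(w,(434,-202-y,12),R,o))
E
```

```text
[ 434.25785176 -201.73340036  115.60073498] [ 0.00912737 -0.00171469 -0.99995687]
(400, 340, 3) (400, 369, 3)
brown px 7116 [(2253.5, 281.0, 258.5, 44.6, (237, 234, 89, 42)), (1153.0, 278.9, 209.8, 48.9, (231, 162, 97, 75)), (97.5, 336.0, 278.5, 11.9, (333, 267, 7, 24)), (42.0, 278.5, 101.0, 8.6, (270, 100, 18, 4)), (22.0, 335.0, 296.5, 3.4, (332, 295, 7, 5))]
-38 [278.79623202 167.47958198]
-44 [278.81117076 160.34702327]
```

View pics/c8.png

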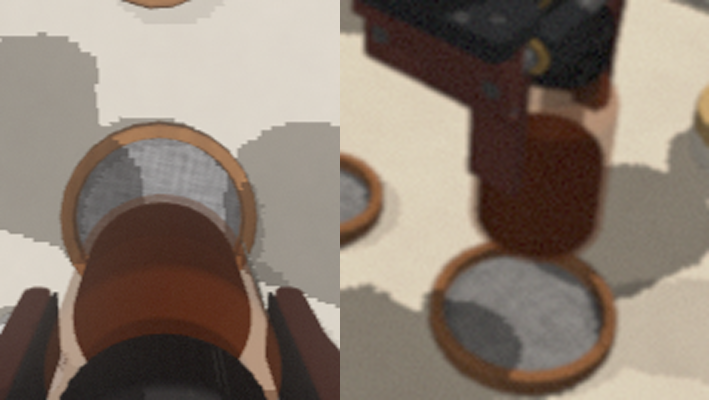

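```bash
python3 - <<'E'
from h import *
sc=camera("scene")
print(proj(sc,(434.3,-201.7,68.7)),"seen u 344.8 v ~",215+228/3.077); print(proj(sc,(434.5,-203.3,12)),"seen",339.5,215+312/3.077)
E
```

```text
[340.47672154 285.15087922] seen u 344.8 v ~ 289.09814754631134
[338.51645084 313.6891976 ] seen 339.5 316.39746506337343
```

```bash
python3 - <<'E'
from h import *
s=sense();w=camera("wrist");R,o=wcam(w,s)
for y in(-201.7,-205.7):
  for r in(29.5,27):print(y,r,proj(w,(434.3,y+r,68.7),R,o))
f=w["frame"];print([ (v,f[v,280].tolist()) for v in range(186,206,1)])
print([ (u,f[215,u].tolist()) for u in list(range(226,246,2))+list(range(318,338,2))])
E
```

```text
-201.7 29.5 [279.95757743 192.04611859]
-201.7 27 [279.94461895 195.63373676]
-205.7 29.5 [279.93688487 197.77495579]
-205.7 27 [279.92406249 201.324896  ]
[(186, [149, 146, 146]), (187, [157, 156, 155]), (188, [158, 156, 156]), (189, [153, 151, 152]), (190, [154, 153, 153]), (191, [145, 144, 144]), (192, [160, 158, 158]), (193, [152, 150, 149]), (194, [144, 143, 142]), (195, [144, 141, 141]), (196, [144, 142, 142]), (197, [128, 111, 101]), (198, [118, 101, 91]), (199, [125, 109, 99]), (200, [126, 111, 100]), (201, [88, 65, 55]), (202, [74, 51, 42]), (203, [74, 50, 41]), (204, [71, 48, 38]), (205, [70, 45, 36])]
[(226, [155, 149, 140]), (228, [156, 150, 140]), (230, [140, 131, 121]), (232, [116, 85, 64]), (234, [113, 84, 62]), (236, [112, 83, 63]), (238, [84, 64, 50]), (240, [90, 87, 86]), (242, [93, 89, 90]), (244, [108, 103, 102]), (318, [97, 95, 94]), (320, [104, 86, 73]), (322, [104, 77, 57]), (324, [115, 81, 59]), (326, [115, 83, 61]), (328, [109, 95, 81]), (330, [131, 125, 117]), (332, [144, 137, 127]), (334, [155, 149, 139]), (336, [154, 147, 137])]
```

apply_moves --targets '[{"tx": 0.002, "ty": -0.001, "tz": 0.02, "ax": 0, "ay": 0, "az": 0}, {"tx": 0.002, "ty": -0.0015, "tz": 0.045, "ax": 0, "ay": 0, "az": 0}, {"tx": 0.002, "ty": -0.0015, "tz": 0.058, "ax": 0, "ay": 0, "az": 0}, {"tx": 0.002, "ty": -0.0015, "tz": 0.062, "ax": 0, "ay": 0, "az": 0}, {"tx": 0.002, "ty": -0.0015, "tz": 0.062, "ax": 0, "ay": 0, "az": 0}, {"tx": 0.002, "ty": -0.0015, "tz": 0.063, "ax": 0, "ay": 0, "az": 0}, {"tx": 0.002, "ty": -0.0015, "tz": 0.064, "ax": 0, "ay": 0, "az": 0}]' --jaw 0

```text
time: 13.6
tcp_pos: [433.3, -200.1, 51.9]
tcp_rot: [[-0.004, 1.0, 0.01], [1.0, 0.004, -0.002], [-0.002, 0.01, -1.0]]
ft_force: [-0.8, 0.3, 6.5]
opening: 58.3
```

apply_moves --targets '[{"tx": 0, "ty": 0, "tz": 0, "ax": 0, "ay": 0, "az": 0}, {"tx": 0, "ty": 0, "tz": 0, "ax": 0, "ay": 0, "az": 0}, {"tx": 0, "ty": 0, "tz": 0, "ax": 0, "ay": 0, "az": 0}, {"tx": 0, "ty": 0, "tz": 0, "ax": 0, "ay": 0, "az": 0}, {"tx": 0, "ty": 0, "tz": -0.02, "ax": 0, "ay": 0, "az": 0}, {"tx": 0, "ty": 0, "tz": -0.06, "ax": 0, "ay": 0, "az": 0}, {"tx": 0, "ty": 0, "tz": -0.1, "ax": 0.01, "ay": 0.002, "az": 0.004}, {"tx": 0, "ty": 0, "tz": -0.12, "ax": 0.01, "ay": 0.002, "az": 0.004}, {"tx": 0, "ty": 0, "tz": -0.12, "ax": 0.01, "ay": 0.002, "az": 0.004}]' --jaw 0.9

```text
time: 14.72
tcp_pos: [432.7, -200.1, 173.0]
tcp_rot: [[0.0, 1.0, 0.002], [1.0, -0.0, -0.002], [-0.002, 0.002, -1.0]]
ft_force: [1.0, -0.7, 0.0]
opening: 79.1
```

```bash
python3 - <<'E'
from h import *
s=sense();w=camera("wrist");R,o=wcam(w,s);f=w["frame"];print(s["tcp_pos"],s["tcp_rot"][:,2],s["opening"])
cv2.imwrite("pics/w9.png",f[:,:,::-1]);sc=camera("scene");cv2.imwrite("pics/sc9.png",sc["frame"][:,:,::-1]);si=camera("side");cv2.imwrite("pics/si9.png",si["frame"][:,:,::-1])
print("stand", [(b,plane(w,b[1],b[2],12,R,o)) for b in blobs(f,(3,90,80),(18,255,220),(180,380,20,300),40)[:5]])
print("cap",[(b,plane(w,b[1],b[2],119,R,o)) for b in blobs(f,(0,0,0),(179,65,85),(235,330,130,265))[:3]])
E
```

```text
[ 432.73907226 -200.14580847  172.97798013] [ 0.00180187 -0.00159887 -0.9999971 ] 79.06261939153957
stand [((3314.5, 280.8, 73.2, 34.4, (249, 39, 63, 69)), array([433.6, -81.3])), ((1539.5, 281.3, 195.5, 40.7, (241, 156, 81, 66)), array([ 434.1, -200.4]))]
cap [((2968.5, 281.3, 227.6, 31.9, (252, 196, 60, 64)), array([ 433.9, -198.8]))]
```

apply_moves --targets '[{"tx": 0.02, "ty": 0.008, "tz": -0.01, "ax": 0, "ay": 0, "az": 0}, {"tx": 0.06, "ty": 0.025, "tz": -0.02, "ax": 0, "ay": 0, "az": 0}, {"tx": 0.105, "ty": 0.045, "tz": -0.02, "ax": 0, "ay": 0, "az": 0}, {"tx": 0.15, "ty": 0.064, "tz": -0.02, "ax": 0, "ay": 0, "az": 0}, {"tx": 0.2, "ty": 0.085, "tz": -0.02, "ax": 0, "ay": 0, "az": 0}, {"tx": 0.25, "ty": 0.106, "tz": -0.02, "ax": 0, "ay": 0, "az": 0}, {"tx": 0.3, "ty": 0.128, "tz": -0.02, "ax": 0, "ay": 0, "az": 0}, {"tx": 0.35, "ty": 0.149, "tz": -0.02, "ax": 0, "ay": 0, "az": 0}, {"tx": 0.385, "ty": 0.165, "tz": -0.02, "ax": 0, "ay": 0, "az": 0}, {"tx": 0.405, "ty": 0.173, "tz": -0.02, "ax": 0, "ay": 0, "az": 0}, {"tx": 0.405, "ty": 0.173, "tz": -0.02, "ax": 0, "ay": 0, "az": 0}, {"tx": 0.405, "ty": 0.173, "tz": -0.02, "ax": 0, "ay": 0, "az": 0}]' --jaw 0.9

```text
time: 16.38
tcp_pos: [604.2, 204.6, 188.6]
tcp_rot: [[0.001, 1.0, -0.005], [1.0, -0.001, 0.0], [0.0, -0.005, -1.0]]
ft_force: [0.4, -0.6, 0.3]
opening: 79.0
```

```bash
python3 - <<'E'
from h import *
s=sense();w=camera("wrist");R,o=wcam(w,s);f=w["frame"];print(s["tcp_pos"],s["opening"])
cv2.imwrite("pics/w10.png",f[:,:,::-1]);print("expect",proj(w,(605,205,92),R,o))
hs=cv2.cvtColor(f,cv2.COLOR_RGB2HSV)
for v in range(140,270,8): print(v,[tuple(int(q) for q in hs[v,u]) for u in range(236,330,10)])
E
```

```text
[604.24930438 204.56034426 188.55702428] 79.03097074049305
expect [281.45946922 212.32360521]
140 [(18, 23, 187), (20, 24, 188), (18, 23, 188), (18, 23, 188), (18, 24, 188), (17, 24, 188), (19, 23, 188), (17, 26, 188), (18, 25, 186), (18, 23, 186)]
148 [(17, 22, 186), (16, 23, 187), (18, 23, 187), (19, 23, 187), (19, 22, 188), (18, 24, 188), (18, 23, 189), (18, 23, 187), (18, 25, 187), (18, 24, 189)]
156 [(17, 24, 189), (17, 24, 189), (19, 22, 188), (18, 23, 188), (18, 24, 188), (18, 23, 188), (18, 24, 188), (19, 23, 187), (18, 25, 187), (18, 24, 188)]
164 [(16, 29, 130), (19, 28, 128), (16, 29, 130), (16, 29, 131), (18, 28, 135), (17, 24, 189), (18, 23, 188), (19, 23, 187), (20, 25, 187), (18, 23, 188)]
172 [(18, 30, 129), (19, 28, 129), (18, 29, 130), (19, 28, 129), (13, 65, 110), (13, 48, 85), (18, 30, 111), (18, 25, 187), (18, 23, 187), (18, 24, 190)]
180 [(18, 30, 129), (19, 28, 129), (18, 26, 129), (16, 30, 127), (9, 88, 78), (8, 90, 85), (9, 94, 84), (18, 24, 188), (18, 24, 188), (18, 23, 188)]
188 [(18, 26, 165), (19, 28, 129), (18, 30, 128), (13, 68, 112), (10, 90, 79), (21,
[... 920 characters left out ...]
), (18, 24, 188), (18, 23, 188), (19, 24, 173), (18, 27, 172), (19, 24, 172)]
244 [(114, 106, 87), (19, 24, 170), (19, 23, 185), (19, 23, 186), (19, 23, 188), (16, 23, 188), (18, 24, 188), (16, 23, 188), (18, 25, 173), (18, 25, 172)]
252 [(113, 114, 94), (17, 24, 168), (18, 25, 187), (18, 23, 187), (17, 24, 188), (18, 23, 188), (19, 23, 188), (19, 22, 188), (17, 26, 187), (18, 27, 171)]
260 [(115, 114, 98), (18, 26, 170), (20, 29, 107), (17, 27, 130), (18, 29, 130), (18, 26, 129), (18, 25, 186), (18, 23, 187), (18, 23, 188), (18, 25, 186)]
268 [(112, 129, 115), (17, 24, 168), (16, 26, 108), (18, 28, 117), (21, 28, 127), (15, 37, 109), (18, 24, 107), (9, 70, 88), (18, 23, 187), (18, 25, 187)]
```

```bash
python3 - <<'E'
from h import *
s=sense();w=camera("wrist");R,o=wcam(w,s);f=cv2.GaussianBlur(w["frame"],(3,3),0)
print("cap",[(b,plane(w,b[1],b[2],92,R,o)) for b in blobs(f,(0,0,150),(179,18,255),(240,330,180,245))])
E
```

```text
cap [((1144.5, 286.7, 209.5, 20.3, (267, 190, 40, 40)), array([609.7, 207.2]))]
```

apply_moves --targets '[{"tx": 0.001, "ty": 0.004, "tz": 0.03, "ax": 0, "ay": 0, "az": 0}, {"tx": 0.001, "ty": 0.006, "tz": 0.07, "ax": 0, "ay": 0, "az": 0}, {"tx": 0.001, "ty": 0.006, "tz": 0.11, "ax": 0, "ay": 0, "az": 0}, {"tx": 0.001, "ty": 0.006, "tz": 0.138, "ax": 0, "ay": 0, "az": 0}, {"tx": 0.001, "ty": 0.006, "tz": 0.147, "ax": 0, "ay": 0, "az": 0}, {"tx": 0.001, "ty": 0.006, "tz": 0.147, "ax": 0, "ay": 0, "az": 0}, {"tx": 0.001, "ty": 0.006, "tz": 0.147, "ax": 0, "ay": 0, "az": 0}]' --jaw 0.9

```text
time: 17.35
tcp_pos: [611.0, 205.4, 44.7]
tcp_rot: [[0.002, 1.0, -0.0], [1.0, -0.002, 0.002], [0.002, -0.0, -1.0]]
ft_force: [-1.0, -0.4, 0.2]
opening: 78.9
```

apply_moves --targets '[{"tx": 0, "ty": 0, "tz": 0, "ax": 0, "ay": 0, "az": 0}, {"tx": 0, "ty": 0, "tz": 0, "ax": 0, "ay": 0, "az": 0}, {"tx": 0, "ty": 0, "tz": 0, "ax": 0, "ay": 0, "az": 0}, {"tx": 0, "ty": 0, "tz": 0, "ax": 0, "ay": 0, "az": 0}, {"tx": 0, "ty": 0, "tz": 0, "ax": 0, "ay": 0, "az": 0}, {"tx": 0, "ty": 0, "tz": 0, "ax": 0, "ay": 0, "az": 0}]' --jaw 0

```text
time: 18.1
tcp_pos: [610.7, 205.5, 44.8]
tcp_rot: [[0.002, 1.0, -0.001], [1.0, -0.002, 0.002], [0.002, -0.001, -1.0]]
ft_force: [-3.6, 0.5, 2.2]
opening: 46.4
```

apply_moves --targets '[{"tx": 0, "ty": 0, "tz": -0.02, "ax": 0, "ay": 0, "az": 0}, {"tx": 0, "ty": 0, "tz": -0.06, "ax": 0, "ay": 0, "az": 0}, {"tx": 0, "ty": 0, "tz": -0.1, "ax": 0, "ay": 0, "az": 0}, {"tx": -0.005, "ty": -0.005, "tz": -0.12, "ax": 0, "ay": 0, "az": 0}, {"tx": -0.025, "ty": -0.022, "tz": -0.12, "ax": 0, "ay": 0, "az": 0}, {"tx": -0.055, "ty": -0.048, "tz": -0.12, "ax": 0, "ay": 0, "az": 0}, {"tx": -0.09, "ty": -0.079, "tz": -0.12, "ax": 0, "ay": 0, "az": 0}, {"tx": -0.125, "ty": -0.11, "tz": -0.12, "ax": 0, "ay": 0, "az": 0}, {"tx": -0.152, "ty": -0.134, "tz": -0.12, "ax": 0, "ay": 0, "az": 0}, {"tx": -0.164, "ty": -0.144, "tz": -0.12, "ax": 0, "ay": 0, "az": 0}, {"tx": -0.164, "ty": -0.144, "tz": -0.12, "ax": 0, "ay": 0, "az": 0}, {"tx": -0.164, "ty": -0.144, "tz": -0.1, "ax": 0, "ay": 0, "az": 0}, {"tx": -0.164, "ty": -0.144, "tz": -0.07, "ax": 0, "ay": 0, "az": 0}, {"tx": -0.164, "ty": -0.144, "tz": -0.07, "ax": 0, "ay": 0, "az": 0}, {"tx": -0.164, "ty": -0.144, "tz": -0.07, "ax": 0, "ay": 0, "az": 0}]' --jaw 0

```text
time: 19.98
tcp_pos: [466.7, 42.1, 114.7]
tcp_rot: [[0.001, 1.0, -0.002], [1.0, -0.001, 0.002], [0.002, -0.002, -1.0]]
ft_force: [-0.2, 0.4, -1.9]
opening: 46.5
```

```bash
cat > chk.py <<'E'
from h import *
import sys
X,Y,r,zo,Rb,col=map(float,sys.argv[1:7])  # stand guess, outer radius, grip height, bottle radius
s=sense();w=camera("wrist");R,o=wcam(w,s);f=w["frame"];t=s["tcp_pos"];print(t,s["tcp_rot"][:,2].round(4),s["opening"])
u0,v0=proj(w,(X,Y,12),R,o);ub,vb=proj(w,(X,Y+r,12),R,o);print("pred top edge row",vb.round(1),"centre col",u0.round(1))
b=blobs(f,(3,90,70),(18,255,220),(int(u0)-70,int(u0)+70,max(0,int(vb)-40),int(vb)+75),40);print(b[:4])
c=int(round(u0));print("column",[(v,f[v,c].tolist()) for v in range(int(vb)-8,int(vb)+60,2)])
print("bottle bottom back edge pred",proj(w,(t[0],t[1]+Rb,t[2]-zo),R,o).round(1))
E
python3 chk.py 467 41 38 44.8 23.5 0; python3 - <<'E'
from h import *
d=np.load("w6.npz");w=camera("wrist");f=cv2.cvtColor(cv2.imread("pics/w6.png"),cv2.COLOR_BGR2RGB)
print([(b,plane(w,b[1],b[2],12,d["R"],d["o"])) for b in blobs(f,(3,90,70),(18,255,220),(235,345,270,330),40)])
E
```

```text
[466.73682059  42.09647588 114.69804353] [-0.0016  0.0017 -1.    ] 46.54482882573445
pred top edge row 169.0 centre col 280.5
[(5042.5, 280.5, 212.9, 43.5, (239, 170, 84, 74))]
column [(161, [216, 209, 198]), (163, [216, 210, 198]), (165, [216, 210, 199]), (167, [162, 156, 145]), (169, [108, 89, 75]), (171, [166, 123, 90]), (173, [174, 130, 93]), (175, [175, 130, 93]), (177, [143, 122, 106]), (179, [145, 143, 143]), (181, [147, 146, 145]), (183, [149, 148, 147]), (185, [147, 145, 146]), (187, [145, 142, 142]), (189, [156, 154, 154]), (191, [152, 150, 151]), (193, [158, 157, 156]), (195, [144, 141, 141]), (197, [142, 140, 141]), (199, [136, 135, 134]), (201, [147, 142, 140]), (203, [128, 121, 112]), (205, [129, 123, 114]), (207, [127, 122, 113]), (209, [128, 123, 114]), (211, [128, 121, 112]), (213, [125, 119, 110]), (215, [108, 99, 91]), (217, [73, 51, 42]), (219, [76, 52, 43]), (221, [75, 51, 42]), (223, [75, 51, 42]), (225, [75, 52, 44]), (227, [75, 49, 40])]
bottle bottom back edge pred [279.8 201.4]
[((430.0, 291.5, 314.0, 31.8, (260, 287, 64, 32)), array([466.5,  47.6]))]
```

apply_moves --targets '[{"tx": -0.0015, "ty": 0.0005, "tz": 0.02, "ax": 0, "ay": 0, "az": 0}, {"tx": -0.0015, "ty": 0.0005, "tz": 0.045, "ax": 0, "ay": 0, "az": 0}, {"tx": -0.0015, "ty": 0.0005, "tz": 0.058, "ax": 0, "ay": 0, "az": 0}, {"tx": -0.0015, "ty": 0.0005, "tz": 0.063, "ax": 0, "ay": 0, "az": 0}, {"tx": -0.0015, "ty": 0.0005, "tz": 0.064, "ax": 0, "ay": 0, "az": 0}, {"tx": -0.0015, "ty": 0.0005, "tz": 0.065, "ax": 0, "ay": 0, "az": 0}, {"tx": -0.0015, "ty": 0.0005, "tz": 0.0655, "ax": 0, "ay": 0, "az": 0}]' --jaw 0

```text
time: 20.95
tcp_pos: [468.1, 40.5, 50.9]
tcp_rot: [[0.001, 1.0, 0.002], [1.0, -0.001, 0.002], [0.002, 0.002, -1.0]]
ft_force: [-0.1, 0.7, -1.7]
opening: 46.5
```

apply_moves --targets '[{"tx": 0, "ty": 0, "tz": 0.001, "ax": 0, "ay": 0, "az": 0}, {"tx": 0, "ty": 0, "tz": 0.002, "ax": 0, "ay": 0, "az": 0}, {"tx": 0, "ty": 0, "tz": 0.0025, "ax": 0, "ay": 0, "az": 0}]' --jaw 0

```text
time: 21.32
tcp_pos: [468.5, 40.6, 49.7]
tcp_rot: [[0.001, 1.0, 0.003], [1.0, -0.001, 0.002], [0.002, 0.003, -1.0]]
ft_force: [-4.3, 0.3, 7.5]
opening: 46.2
```

apply_moves --targets '[{"tx": 0, "ty": 0, "tz": 0, "ax": 0, "ay": 0, "az": 0}, {"tx": 0, "ty": 0, "tz": 0, "ax": 0, "ay": 0, "az": 0}, {"tx": 0, "ty": 0, "tz": 0, "ax": 0, "ay": 0, "az": 0}, {"tx": 0, "ty": 0, "tz": 0, "ax": 0, "ay": 0, "az": 0}, {"tx": 0, "ty": 0, "tz": -0.02, "ax": 0, "ay": 0, "az": 0}, {"tx": 0, "ty": 0, "tz": -0.06, "ax": 0, "ay": 0, "az": 0}, {"tx": 0, "ty": 0, "tz": -0.1, "ax": 0, "ay": 0, "az": 0}, {"tx": 0, "ty": 0, "tz": -0.13, "ax": 0, "ay": 0, "az": 0}, {"tx": 0.01, "ty": 0.025, "tz": -0.15, "ax": 0, "ay": 0, "az": 0}, {"tx": 0.025, "ty": 0.065, "tz": -0.152, "ax": 0, "ay": 0, "az": 0}, {"tx": 0.042, "ty": 0.11, "tz": -0.152, "ax": 0, "ay": 0, "az": 0}, {"tx": 0.054, "ty": 0.142, "tz": -0.152, "ax": 0, "ay": 0, "az": 0}, {"tx": 0.055, "ty": 0.152, "tz": -0.152, "ax": 0, "ay": 0, "az": 0}, {"tx": 0.055, "ty": 0.152, "tz": -0.152, "ax": 0, "ay": 0, "az": 0}, {"tx": 0.055, "ty": 0.152, "tz": -0.152, "ax": 0, "ay": 0, "az": 0}]' --jaw 0.75

```text
time: 23.2
tcp_pos: [619.4, 94.7, 202.7]
tcp_rot: [[0.002, 1.0, 0.003], [1.0, -0.002, 0.002], [0.002, 0.003, -1.0]]
ft_force: [-0.4, -0.1, 1.7]
opening: 66.2
```

```bash
python3 - <<'E'
from h import *
s=sense();w=camera("wrist");R,o=wcam(w,s);f=cv2.GaussianBlur(w["frame"],(3,3),0);print(s["tcp_pos"],s["opening"],s["tcp_rot"][:,2].round(4))
cv2.imwrite("pics/w12.png",w["frame"][:,:,::-1]);cv2.imwrite("pics/sc12.png",camera("scene")["frame"][:,:,::-1])
for p in((620,95,102),(620,95,70),(620,95,0)):print("expect",p,proj(w,p,R,o).round(1))
print("dark",blobs(f,(0,0,0),(179,255,70),(240,330,150,260),20))
print("brown/dark",blobs(f,(0,60,0),(20,255,140),(240,330,150,260),20))
g=f.max(2)
for v in range(165,250,4): print(v,' '.join(f"{g[v,u]:3d}" for u in range(250,322,4)))
E
```

```text
[619.42666342  94.65476395 202.70726451] 66.2019923840284 [ 0.0031  0.0016 -1.    ]
expect (620, 95, 102) [280.4 211.2]
expect (620, 95, 70) [280.3 202.1]
expect (620, 95, 0) [280.3 187.3]
dark [(250.5, 283.0, 199.9, 12.5, (272, 188, 19, 25))]
brown/dark [(267.0, 284.0, 194.8, 16.3, (268, 180, 32, 24))]
165 134 132 133 134 159 185 191 191 191 191 192 191 192 191 191 191 190 189
169 132 133 132 132 133 133 133 151 190 191 192 191 191 191 192 191 191 189
173 130 132 132 132 132 133 131 110 108 123 175 192 191 191 191 191 190 189
177 117 131 132 131 132 132 107 105 118 112 111 163 190 191 190 190 190 190
181 112 131 132 132 132 113 106  82  82  82  88 114 183 191 191 190 190 190
185 111 129 132 130 131  99  81  88 107 115 112  91 156 190 191 189 190 190
189 165 114 131 131 130  80  88  65  62  62  72 115 119 182 191 190 190 189
193 174 174 161 159 135  84  64  72  90  89  79  83 111 176 178 189 189 188
197 175 174 174 186 181  83  67  67  60  60  81  82 112 176 175 187 189 189
201 174 174 174 181 188  83  69  61  59  59  66  90 116 175 175 174 188 189
205 176 173 174 175 189 141  77  61
[... 176 characters left out ...]
 174 174 175 174
217 175 177 188 190 190 189 190 189 189 190 177 174 175 174 173 174 175 174
221 191 191 192 191 190 190 190 189 189 190 189 176 176 175 174 174 175 175
225 191 191 191 191 190 189 190 189 188 190 190 190 179 175 174 174 175 175
229 191 191 190 189 188 188 189 188 188 189 190 190 189 179 175 173 175 175
233 190 191 189 189 188 187 189 188 188 189 190 190 190 190 189 175 174 176
237 191 190 190 188 188 187 188 189 188 189 189 191 191 191 191 190 189 176
241 131 147 174 187 188 187 188 189 189 190 190 191 190 191 191 190 190 188
245 131 131 131 132 141 148 188 189 189 190 191 190 190 190 191 189 189 189
249 132 131 131 131 131 131 130 139 176 188 190 188 188 189 190 188 189 189
```

apply_moves --targets '[{"tx": 0.001, "ty": 0.003, "tz": 0.03, "ax": 0, "ay": 0, "az": 0}, {"tx": 0.0015, "ty": 0.003, "tz": 0.075, "ax": 0, "ay": 0, "az": 0}, {"tx": 0.0015, "ty": 0.003, "tz": 0.12, "ax": 0, "ay": 0, "az": 0}, {"tx": 0.0015, "ty": 0.003, "tz": 0.155, "ax": 0, "ay": 0, "az": 0}, {"tx": 0.0015, "ty": 0.003, "tz": 0.168, "ax": 0, "ay": 0, "az": 0}, {"tx": 0.0015, "ty": 0.003, "tz": 0.17, "ax": 0, "ay": 0, "az": 0}, {"tx": 0.0015, "ty": 0.003, "tz": 0.17, "ax": 0, "ay": 0, "az": 0}]' --jaw 0.75

```text
time: 24.18
tcp_pos: [624.1, 96.6, 35.2]
tcp_rot: [[0.002, 1.0, 0.007], [1.0, -0.002, 0.002], [0.002, 0.007, -1.0]]
ft_force: [-0.1, -0.2, -0.3]
opening: 65.9
```

apply_moves --targets '[{"tx": 0, "ty": 0, "tz": 0, "ax": 0, "ay": 0, "az": 0}, {"tx": 0, "ty": 0, "tz": 0, "ax": 0, "ay": 0, "az": 0}, {"tx": 0, "ty": 0, "tz": 0, "ax": 0, "ay": 0, "az": 0}, {"tx": 0, "ty": 0, "tz": 0, "ax": 0, "ay": 0, "az": 0}, {"tx": 0, "ty": 0, "tz": 0, "ax": 0, "ay": 0, "az": 0}, {"tx": 0, "ty": 0, "tz": 0, "ax": 0, "ay": 0, "az": 0}]' --jaw 0

```text
time: 24.92
tcp_pos: [624.1, 96.6, 35.3]
tcp_rot: [[0.002, 1.0, 0.007], [1.0, -0.002, 0.002], [0.002, 0.007, -1.0]]
ft_force: [0.4, -0.6, 1.4]
opening: 31.8
```

apply_moves --targets '[{"tx": 0, "ty": 0, "tz": -0.02, "ax": 0, "ay": 0, "az": 0}, {"tx": 0, "ty": 0, "tz": -0.06, "ax": 0, "ay": 0, "az": 0}, {"tx": 0, "ty": 0, "tz": -0.08, "ax": 0, "ay": 0, "az": 0}, {"tx": -0.015, "ty": -0.016, "tz": -0.08, "ax": 0, "ay": 0, "az": 0}, {"tx": -0.04, "ty": -0.042, "tz": -0.08, "ax": 0, "ay": 0, "az": 0}, {"tx": -0.072, "ty": -0.076, "tz": -0.08, "ax": 0, "ay": 0, "az": 0}, {"tx": -0.105, "ty": -0.111, "tz": -0.08, "ax": 0, "ay": 0, "az": 0}, {"tx": -0.138, "ty": -0.146, "tz": -0.08, "ax": 0, "ay": 0, "az": 0}, {"tx": -0.165, "ty": -0.175, "tz": -0.08, "ax": 0, "ay": 0, "az": 0}, {"tx": -0.179, "ty": -0.19, "tz": -0.08, "ax": 0, "ay": 0, "az": 0}, {"tx": -0.179, "ty": -0.19, "tz": -0.075, "ax": 0, "ay": 0, "az": 0}, {"tx": -0.179, "ty": -0.19, "tz": -0.07, "ax": 0, "ay": 0, "az": 0}, {"tx": -0.179, "ty": -0.19, "tz": -0.07, "ax": 0, "ay": 0, "az": 0}]' --jaw 0

```text
time: 26.55
tcp_pos: [433.5, -81.5, 102.8]
tcp_rot: [[0.001, 1.0, 0.005], [1.0, -0.001, 0.003], [0.003, 0.005, -1.0]]
ft_force: [0.1, -0.1, -0.6]
opening: 31.6
```

```bash
python3 chk.py 433.8 -82.5 31 35.3 16.5 0
```

```text
[433.47212471 -81.53330175 102.76294331] [ 0.0054  0.0027 -1.    ] 31.609113065988634
pred top edge row 179.7 centre col 279.8
[(881.5, 279.1, 213.4, 35.7, (244, 179, 71, 57)), (233.0, 278.0, 252.0, 17.0, (261, 244, 35, 10))]
column [(171, [213, 206, 195]), (173, [214, 207, 196]), (175, [213, 206, 195]), (177, [128, 114, 102]), (179, [112, 90, 71]), (181, [159, 118, 85]), (183, [161, 119, 86]), (185, [159, 119, 86]), (187, [137, 134, 132]), (189, [146, 144, 144]), (191, [150, 148, 147]), (193, [153, 150, 151]), (195, [150, 148, 148]), (197, [145, 143, 143]), (199, [153, 152, 152]), (201, [146, 145, 144]), (203, [152, 151, 151]), (205, [157, 155, 156]), (207, [149, 147, 147]), (209, [155, 154, 154]), (211, [148, 147, 146]), (213, [149, 146, 147]), (215, [144, 141, 142]), (217, [80, 59, 49]), (219, [111, 107, 106]), (221, [123, 119, 112]), (223, [125, 121, 114]), (225, [127, 123, 117]), (227, [130, 126, 120]), (229, [132, 129, 122]), (231, [136, 131, 123]), (233, [135, 130, 124]), (235, [135, 130, 125]), (237, [136, 132, 127])]
bottle bottom back edge pred [279.4 215.3]
```

apply_moves --targets '[{"tx": 0, "ty": -0.0005, "tz": 0.02, "ax": 0, "ay": 0, "az": 0}, {"tx": 0, "ty": -0.0005, "tz": 0.043, "ax": 0, "ay": 0, "az": 0}, {"tx": 0, "ty": -0.0005, "tz": 0.056, "ax": 0, "ay": 0, "az": 0}, {"tx": 0, "ty": -0.0005, "tz": 0.06, "ax": 0, "ay": 0, "az": 0}, {"tx": 0, "ty": -0.0005, "tz": 0.062, "ax": 0, "ay": 0, "az": 0}, {"tx": 0, "ty": -0.0005, "tz": 0.063, "ax": 0, "ay": 0, "az": 0}, {"tx": 0, "ty": -0.0005, "tz": 0.064, "ax": 0, "ay": 0, "az": 0}]' --jaw 0

```text
time: 27.48
tcp_pos: [433.9, -81.6, 40.1]
tcp_rot: [[0.001, 1.0, 0.007], [1.0, -0.001, 0.002], [0.002, 0.007, -1.0]]
ft_force: [-1.8, -0.6, 5.7]
opening: 31.9
```

apply_moves --targets '[{"tx": 0, "ty": 0, "tz": 0, "ax": 0, "ay": 0, "az": 0}, {"tx": 0, "ty": 0, "tz": 0, "ax": 0, "ay": 0, "az": 0}, {"tx": 0, "ty": 0, "tz": 0, "ax": 0, "ay": 0, "az": 0}, {"tx": 0, "ty": 0, "tz": 0, "ax": 0, "ay": 0, "az": 0}, {"tx": 0, "ty": 0, "tz": -0.02, "ax": 0, "ay": 0, "az": 0}, {"tx": 0, "ty": 0, "tz": -0.06, "ax": 0, "ay": 0, "az": 0}, {"tx": 0, "ty": 0, "tz": -0.11, "ax": 0, "ay": 0, "az": 0}, {"tx": 0, "ty": 0, "tz": -0.16, "ax": 0, "ay": 0, "az": 0}, {"tx": 0.02, "ty": 0.04, "tz": -0.19, "ax": 0, "ay": 0, "az": 0}, {"tx": 0.05, "ty": 0.09, "tz": -0.2, "ax": 0, "ay": 0, "az": 0}, {"tx": 0.07, "ty": 0.14, "tz": -0.2, "ax": 0, "ay": 0, "az": 0}, {"tx": 0.08, "ty": 0.17, "tz": -0.2, "ax": 0, "ay": 0, "az": 0}, {"tx": 0.08, "ty": 0.17, "tz": -0.2, "ax": 0, "ay": 0, "az": 0}, {"tx": 0.08, "ty": 0.17, "tz": -0.2, "ax": 0, "ay": 0, "az": 0}]' --jaw 0.7

```text
time: 29.22
tcp_pos: [602.1, -2.3, 241.3]
tcp_rot: [[0.001, 1.0, 0.006], [1.0, -0.001, 0.002], [0.002, 0.006, -1.0]]
ft_force: [-0.0, -0.0, 0.4]
opening: 61.7
```

```bash
python3 - <<'E'
from h import *
s=sense();print(s["tcp_pos"],s["opening"])
sc=camera("scene")["frame"];si=camera("side")["frame"]
a=cv2.resize(sc[110:350,140:400],None,fx=1.6,fy=2.5*.64,interpolation=2)
b=cv2.resize(si[140:320,175:340],None,fx=2.13,fy=2.13,interpolation=2)
a=a[:383];b=b[:383];h=min(len(a),len(b));out=np.hstack([a[:h],b[:h]])[:,:800];cv2.imwrite("pics/fin.png",out[:,:,::-1]);print(out.shape)
E
```

```text
[602.09609446  -2.3370511  241.31062535] 61.74445567118527
(383, 767, 3)
```

View pics/fin.png

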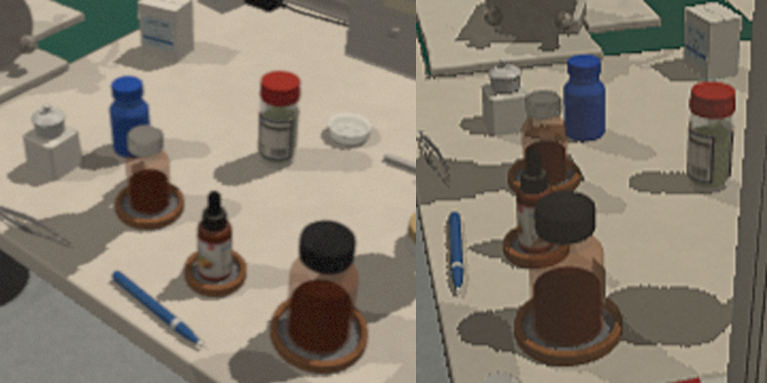

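The last picture shows all three bottles upright inside their stands: medium at (150,190), dropper at (213,255) and large at (320,310). The dish sits on the block at (50,130), and the bystanders are where they were.

```bash
python3 -c "
from plant import sign_off
print(sign_off())"
```

```text
the job is handed in; nothing more can be done
None
```

The job is done and handed in at about 29 s of robot time. I moved the steel dish to the top of the white block first. Then the large, medium and dropper bottles each went upright into the stand of their own size.

**What the last checks showed:**
- **Seating:** at each placing, the arm met the stand floor or the block top within about 0.2 mm of the expected height, with a push of 6–12 N.
- **Final look:** the scene and side pictures show all three bottles upright inside their lips and the dish upright on the block. The shaker jar and blue bottle are where they were; the cream pot was mostly outside these final crops. The gripper was open and clear of everything.

**What disagreed or was rough:**
- **Cameras:** the scene and side cameras differed from the wrist camera by about 5–7 mm, mostly in y. I relied on the wrist camera because it agreed with where the fingertips really were.
- **Centring:** by the wrist camera, the medium and dropper bottles were within about 2 mm of their stand centres just before lowering. The large bottle measured about 3 mm off after release. The dish measured about 1 mm off the block's middle before release; afterwards I only judged it by eye, within about 3 mm.
- **Rejected call:** the very first move call was refused because I left out the turn fields. The arm did not move.

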